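# Roll-test the laminator rollers and reject the one that runs out

### The job

Test both rubber rollers from the rack: hold each by its spindle ends and roll it along the flat metal plate under light, steady pressure (about 10 N, never more than 25 N), at least one full turn of the tyre and in one direction only, then lift it off. A roller that runs true goes back into a V rest of the rack; one that rises and falls as it turns goes into the cardboard reject box. Leave everything else on the table where it is.

Things in the scene. Friction and masses are not known exactly. Their poses are not given: they have to be found in the camera images.
- roller_a_mid (a point): middle of the steel spindle of one of two alike press rollers; x axis along the spindle. The spindle is 12 mm in diameter, 66 mm long; its flat ends stand out 8 mm beyond the tyre on each side: pinch these two ends (66 mm) from above and the tyre still turns. It starts level in one of the rack's V rests, along the rack's x to 0.05 rad; which roller is in which rest varies
- roller_b_mid (a point): middle of the steel spindle of one of two alike press rollers; x axis along the spindle. The spindle is 12 mm in diameter, 66 mm long; its flat ends stand out 8 mm beyond the tyre on each side: pinch these two ends (66 mm) from above and the tyre still turns. It starts level in one of the rack's V rests, along the rack's x to 0.05 rad; which roller is in which rest varies
- roller_a_tyre (a joint): turn of this roller's tyre on its spindle, rad; starts between -0.3 and 0.3, keeps its value when the roller is carried, and changes by 6.28 for each full turn, that is for 163 mm of rolling; sign depends on the direction of rolling (and on which way round the spindle is)
- roller_b_tyre (a joint): turn of this roller's tyre on its spindle, rad; starts between -0.3 and 0.3, keeps its value when the roller is carried, and changes by 6.28 for each full turn, that is for 163 mm of rolling; sign depends on the direction of rolling (and on which way round the spindle is)
- roller_a: the whole roller with this middle (same origin, axes), 0.2 to 0.31 kg: black rubber tyre 52 mm in diameter, 50 mm wide, on easy bearings that hold still when carried. The tyre may be true, or off-centre on the spindle by 2.5 mm, so that the spindle rises and falls 5 mm in each turn; nothing here says which. Pressed on the plate, the force grows about 6 to 9 N per mm (tyre and feet together), so follow the force, not a set height
- roller_b: the whole roller with this middle (same origin, axes), 0.2 to 0.31 kg: black rubber tyre 52 mm in diameter, 50 mm wide, on easy bearings that hold still when carried. The tyre may be true, or off-centre on the spindle by 2.5 mm, so that the spindle rises and falls 5 mm in each turn; nothing here says which. Pressed on the plate, the force grows about 6 to 9 N per mm (tyre and feet together), so follow the force, not a set height
- plate: flat aluminium plate 150 mm (its x) by 320 mm (its y), top face 20 mm above the table, on four soft rubber feet in which it sinks about 1 mm per 10 N; it stays put otherwise. Origin on the table under its centre. Rollers are rolled along its long side (y), spindle across it (x)
- plate_top (a point): centre of the plate's flat top face, same axes as the plate
- rack: plywood board 100 mm (its x) by 190 mm (its y), fixed, with two aluminium V rests (90 degree troughs, each 34 mm long along the rack's x, upper edges 41 mm above the table) 86 mm apart along its y; board top 12 mm up. Origin on the table under its centre. The tyre lies in the V, the spindle ends overhang it freely. Stands left or right of the plate
- rest_1 (a point): where the middle of a true roller's spindle lies when the tyre rests in the first V rest, 54.8 mm above the table; rack's axes
- rest_2 (a point): the same for the second V rest
- reject_box: the reject box: open cardboard box, fixed, 160 mm (its x) by 160 mm (its y) by 55 mm high, walls 5 mm thick, floor 5 mm; origin on the table under its centre. It stands on the other side of the plate from the rack
- reject_in (a point): centre of the reject box's inner floor, 5 mm above the table
- tape: roll of paper tape standing flat, 100 mm across, 48 mm high; leave alone
- ink_tin: ink tin, 84 mm across, 75 mm high; leave alone
- spray: white bottle, 60 mm across, 170 mm high; leave alone
- driver: screwdriver lying on the table, about 190 mm long, between the plate and the robot; leave alone
- bearing: steel ball bearing ring lying flat, 32 mm across, 10 mm high; leave alone
- marker: marker pen lying on the table, 140 mm long; leave alone
- pen_cup: white cup, 76 mm across, 90 mm high; leave alone

How it is judged:
On the way, in this order (a step that is already met when the one before it is completed fails the run):
1. a first roller has been rolled on the plate, pressed to it with more than 4 N, until its tyre has turned (nearly) a full turn, 5.5 rad, one way ((((value of joint roller_a_tyre above 5.5 rad or value of joint roller_a_tyre below -5.5 rad) and contact force between roller_a and plate above 4 N) or ((value of joint roller_b_tyre above 5.5 rad or value of joint roller_b_tyre below -5.5 rad) and contact force between roller_b and plate above 4 N))), for 0.1 s.
2. the other roller has been rolled likewise, the first having kept its turn (more than 4.5 rad) ((value of joint roller_a_tyre above 4.5 rad or value of joint roller_a_tyre below -4.5 rad) and (value of joint roller_b_tyre above 4.5 rad or value of joint roller_b_tyre below -4.5 rad) and (((value of joint roller_a_tyre above 5.5 rad or value of joint roller_a_tyre below -5.5 rad) and contact force between roller_a and plate above 4 N) or ((value of joint roller_b_tyre above 5.5 rad or value of joint roller_b_tyre below -5.5 rad) and contact force between roller_b and plate above 4 N))), for 0.1 s.
At the end, for the whole second after the job is handed in: One roller lies in a V rest of the rack, along it to 0.15 rad and 12 mm, its spindle within 1.6 mm of where a true roller's lies (an off-centre one lies 2.5 mm off), at rest; the other is in the reject box, its middle within the walls and below 50 mm; both are released (((((x of roller_a_mid in the frame of rest_1 between -0.012 and 0.012 m and y of roller_a_mid in the frame of rest_1 between -0.0016 and 0.0016 m and z of roller_a_mid in the frame of rest_1 between -0.0016 and 0.0016 m and angle between the x axis of roller_a_mid and the x axis of rack, either way round below 0.15 rad) or (x of roller_a_mid in the frame of rest_2 between -0.012 and 0.012 m and y of roller_a_mid in the frame of rest_2 between -0.0016 and 0.0016 m and z of roller_a_mid in the frame of rest_2 between -0.0016 and 0.0016 m and angle between the x axis of roller_a_mid and the x axis of rack, either way round below 0.15 rad)) and (x of roller_b_mid in the frame of reject_box between -0.075 and 0.075 m and y of roller_b_mid in the frame of reject_box between -0.075 and 0.075 m and z of roller_b_mid in the frame of reject_box below 0.05 m) and linear speed of roller_a below 0.03 m/s) or (((x of roller_b_mid in the frame of rest_1 between -0.012 and 0.012 m and y of roller_b_mid in the frame of rest_1 between -0.0016 and 0.0016 m and z of roller_b_mid in the frame of rest_1 between -0.0016 and 0.0016 m and angle between the x axis of roller_b_mid and the x axis of rack, either way round below 0.15 rad) or (x of roller_b_mid in the frame of rest_2 between -0.012 and 0.012 m and y of roller_b_mid in the frame of rest_2 between -0.0016 and 0.0016 m and z of roller_b_mid in the frame of rest_2 between -0.0016 and 0.0016 m and angle between the x axis of roller_b_mid and the x axis of rack, either way round below 0.15 rad)) and (x of roller_a_mid in the frame of reject_box between -0.075 and 0.075 m and y of roller_a_mid in the frame of reject_box between -0.075 and 0.075 m and z of roller_a_mid in the frame of reject_box below 0.05 m) and linear speed of roller_b below 0.03 m/s))); the robot touches nothing.
It fails at once if a roller is pressed on the plate with more than 25 N (contact force between any of roller_a, roller_b and plate above 25 N).
It fails at once if a bystander is moved by more than 20 mm (distance of any of tape, ink_tin, spray, driver, bearing, marker, pen_cup from where it was at the start of the episode above 0.02 m).
It also fails if it takes over 72 s, if anything falls off the work surface, if the arm or the gripper's body presses on something with over 40 N, if the wrist force passes 120 N, or if a joint passes its speed limit or range.

### The arm

A 6-joint arm with a two-finger parallel gripper is mounted at the origin on the work surface. World frame = base frame: x ahead of the robot, y to its left, z up, the work surface at z = 0. Lengths are in m, angles in rad, forces in N, time in s.
With the tool pointing down it reaches from about 0.275 to 0.85 m from the base axis. Payload 19 kg.
Tool frame: the origin (TCP) lies midway between the tips of the shut fingers; the grasp point (between the pads) lies 19 mm behind it (r.grasp_offset is the distance from the TCP to the grasp point, in m); z points along the fingers, y is the line along which they close (so a half turn about z gives the same grasp; the last joint's range is limited). The gripper opens to 85 mm and grips with 20 to 120 N. Pads are 22 mm wide; open, the fingers measure 114 mm over their backs; the gripper's body (76 mm by 85 mm) begins 54 mm behind the grasp point. The pads swing forward as they close: fully open they stand 13 mm farther back than shut.
Start: joints at [1.19, 0.15, 1.437, -0, 1.554, -0.134], TCP at [0.14, 0.558, 0.231] pointing down, gripper open.
Joint ranges: [-2.8, 2.8], [-0.68, 2.1], [0.12, 2.68], [-1.39, 4.53], [0.16, 2.79], [-2.81, 2.81]. Speed limits (rad/s): [1.89, 1.89, 2.22, 3.01, 3.01, 3.01].

### API

Orientations are given as a unit quaternion [w, x, y, z].
In Python, from station import readout, camera, camera_info, r, find_in, landmark_of gives the robot as it stands.
- The arm moves only by the tool arm_command, never from a script. Its argument "rows" is a list of rows, each a list of 3 entries, a list of its own where there are three numbers: the shift along the world's x, y, z as a fraction of full scale, then the turn, a rotation vector about the world's x, y, z as a fraction of full scale, then the closure in counts, from 0 (fully open) to 255 (shut). In form: [[[x, y, z], [ax, ay, az], gripper], ...]. A call has 1 to 5 rows; each row is the pose to reach, as a shift and turn from the pose commanded when the call began; what a row does not reach only later rows make up. Full scale, the value 1, is 250 mm for a shift and pi/2 rad for a turn. A row lasts 1/8 s, in which the tool goes at most 62.5 mm and 10.7 degrees, less where a joint would pass 70% of its speed; a pose out of reach is approached as far as the arm can. A call with a number of a shift or a turn outside -1 to 1 is refused whole. A call with a gripper value outside its range is refused whole. The fingers move at their own pace and stop on an object; "squeeze" is the grip in N (left out, the last holds). Time passes only in rows, so rows that repeat a pose let the fingers close. It gives the time, the measured TCP pose, the force, the opening and the grip force at its end, in the units of the state.
- readout.get_obs(): the state, without advancing time (a new reading comes with each control period).
- camera(name): name is "scene" or "top" or "wrist"; returns the picture (400x640x3 uint8, red, green, blue); there is no depth.
- camera_info(name): a dict with "vertical_fov" (degrees; the focal length in pixels is half the picture's height over the tangent of half this angle, whatever the lens; pixels are square), "cx", "cy" (the principal point, pixels), "distortion" ([k1, k2, p1, p2, k3] as OpenCV has them; the pictures are not rectified), "view" (4x4, takes a point from world to camera coordinates); the wrist camera has in their place "tool_from_camera" (4x4, takes a point from camera to tool coordinates, whose origin is the TCP and whose axes are the flange's). Camera axes: x right, y down, z forward; pixel columns grow to the right and rows downward; lengths in m; the calibration is good to about 2 mm. A picture is of the moment at which its call begins: read the wrist's pose just before it. camera_info takes no time and is no camera call.
- r.sign_off(): hands the job in; it is judged then, once.
Trained networks look in the newest picture that a camera, given by its name, has taken for a name from the list of things; names that differ only in an ending like _2 or _b are one class to them, and where a whole thing is asked for, a point or a joint stands for the part that bears it (a point fixed in the world has none). Each returns a list of dicts, best first, with "p" (0 to 1); they miss things now and then, are a little off and sometimes report something else, mostly with a low value. They report only what shows in the picture. A call takes as long as a camera call.
- find_in(camera, name): "point" ([column, row] in pixels, amid what is visible of it).
- landmark_of(camera, name): "point" ([column, row] in pixels: a listed point, or the origin of a listed thing).
The state is a dict: "clock": time; "joint_pos": joint angles; "qvel": joint speeds; "effort": joint torques, N m; "position": TCP position; "tool_rot": TCP orientation; "contact_force": force on the tool from outside, world axes, zero at the start; "moment": the same for the moment, N m; "finger_gap": opening from 0.0 (shut) to 1.0 (fully open); "gripper_force": force on a finger pad.
Only numpy, scipy, OpenCV 4.12 (cv2) and the standard library are available. Lean on these libraries where they do the work, as an engineer would, in place of code of your own. Each camera call takes 0.05 s, during which the arm holds its last target. There are 200 camera calls.

## Working session

There is one attempt and no reset: what is moved stays moved. The work goes in short steps, Python scripts to look and compute and a tool call to move; the robot and the scene stay as the last step left them, time stands still between calls to the robot, and variables do not carry over. Pictures are saved under pics/ and viewed, at most 10 in all, crops included, and the job is handed in when it is done.

Besides the shell and the picture viewer there is one more tool, called after ">>>" as a command line: name --argument value ..., lists and objects as JSON in quotes. arm_command: Moves the arm, as the interface text tells. Its arguments: {"type":"object","properties":{"rows":{"type":"array"},"squeeze":{"type":"number"}},"required":["rows"]}

```bash
mkdir -p pics; cat > h.py <<'E'
import numpy as np, cv2
from station import readout, camera, camera_info, r, find_in, landmark_of
from scipy.spatial.transform import Rotation as R
def tool():
    o=readout.get_obs(); q=o['tool_rot']; T=np.eye(4)
    T[:3,:3]=R.from_quat([q[1],q[2],q[3],q[0]]).as_matrix(); T[:3,3]=o['position']; return T
def cam(name,T=None):
    i=camera_info(name); f=200/np.tan(np.radians(i['vertical_fov'])/2)
    K=np.array([[f,0,i['cx']],[0,f,i['cy']],[0,0,1]]); d=np.array(i['distortion'],float)
    V=np.array(i['view']) if 'view' in i else np.linalg.inv((tool() if T is None else T)@np.array(i['tool_from_camera']))
    return K,d,V
def ray(c,p):
    K,d,V=c; u=cv2.undistortPoints(np.array([[p]],float),K,d)[0,0]
    W=np.linalg.inv(V); v=W[:3,:3]@[u[0],u[1],1]; return W[:3,3],v/np.linalg.norm(v)
def atz(c,p,z):
    o,v=ray(c,p); return o+v*(z-o[2])/v[2]
def tri(rays):
    A=np.zeros((3,3));b=np.zeros(3)
    for o,v in rays:
        P=np.eye(3)-np.outer(v,v);A+=P;b+=P@o
    x=np.linalg.solve(A,b); return x,[float(np.linalg.norm((np.eye(3)-np.outer(v,v))@(x-o))) for o,v in rays]
def proj(c,X):
    K,d,V=c; return cv2.projectPoints(np.array([X],float),V[:3,:3],V[:3,3],K,d)[0][0,0] if 0 else cv2.projectPoints(np.array([X],float),cv2.Rodrigues(V[:3,:3])[0],V[:3,3],K,d)[0][0,0]
E
cat > a.py <<'E'
from h import *
ims=[]
for n in ['scene','top']:
    im=camera(n); cv2.imwrite(f'pics/{n}0.png',im[:,:,::-1])
    c=cam(n); print(n,'campos',np.linalg.inv(c[2])[:3,3].round(3))
    for t,z in [('roller_a_mid',.0548),('plate_top',.02),('rest_1',.0548),('rack',0),('reject_in',.005),('plate',0),('spray',0),('pen_cup',0),('ink_tin',0),('tape',0)]:
        for e in landmark_of(n,t)[:3]:
            if e['p']>.15: print(t,round(e['p'],2),np.round(e['point'],1),atz(c,e['point'],z).round(4))
print(readout.get_obs())
E
python3 a.py
```

```text
scene campos [ 1.313 -0.185  0.917]
roller_a_mid 0.92 [152.  220.4] [ 0.5263 -0.4022  0.0548]
roller_a_mid 0.7 [152.6 222.8] [ 0.5354 -0.4009  0.0548]
plate_top 0.77 [298.2 201.5] [0.5405 0.005  0.02  ]
rest_1 0.97 [151.6 219.3] [ 0.5221 -0.4031  0.0548]
rest_1 0.62 [400.4 181.8] [0.5791 0.3065 0.0548]
rest_1 0.57 [183.2 218.1] [ 0.5418 -0.3188  0.0548]
rack 0.88 [174.3 234.6] [ 0.5465 -0.3566  0.    ]
reject_in 0.78 [398.8 180.8] [0.5313 0.3319 0.005 ]
plate 0.89 [299.1 211.4] [0.5613 0.0017 0.    ]
spray 0.91 [238.4 282.7] [ 0.7478 -0.2092 -0.    ]
pen_cup 0.79 [386.5 242.4] [0.7358 0.2033 0.    ]
ink_tin 0.65 [285.  275.1] [ 0.7587 -0.0896  0.    ]
ink_tin 0.45 [348.6 262.6] [0.7684 0.0809 0.    ]
tape 0.7 [349.6 262.2] [0.768  0.0838 0.    ]
tape 0.17 [285.3 275.6] [ 0.7603 -0.0892  0.    ]
top campos [0.451 0.031 1.023]
roller_a_mid 0.82 [494.2 233.1] [ 0.5269 -0.3939  0.0548]
roller_a_mid 0.3 [472.1 229.5] [ 0.5344 -0.3429  0.0548]
plate_top 0.8 [322.5 218. ] [ 0.5588 -0.0008  0.02  ]
rest_1 0.86 [497.4 234.4] [ 0.524  -0.4012  0.0548]
rest_1 0.86 [457.9 226.8] [ 0.54   -0.3102
[... 581 characters left out ...]
s': array([ 1.18999268e+00,  1.50487645e-01,  1.43743622e+00, -8.04516082e-06,
        1.55380354e+00, -1.34010717e-01]), 'qvel': array([ 1.87939592e-03, -2.93064415e-04,  1.33102500e-03, -7.36694699e-04,
       -1.33064176e-05, -1.20089504e-03]), 'effort': array([ 5.10650534e-04, -7.12812853e+01, -5.71059036e+01,  7.64335368e-07,
        1.75762223e-03, -8.20312266e-05]), 'position': array([0.14047988, 0.55752697, 0.23125556]), 'tool_rot': array([-1.32618665e-05,  1.23083480e-01,  9.92396318e-01, -6.61769295e-05]), 'contact_force': array([-0.90046034,  0.36073928, -0.44174929]), 'moment': array([ 0.02310172,  0.0361105 , -0.03447521]), 'gripper_force': 0.0, 'finger_gap': 1.0011363963243496}
```

View pics/top0.png

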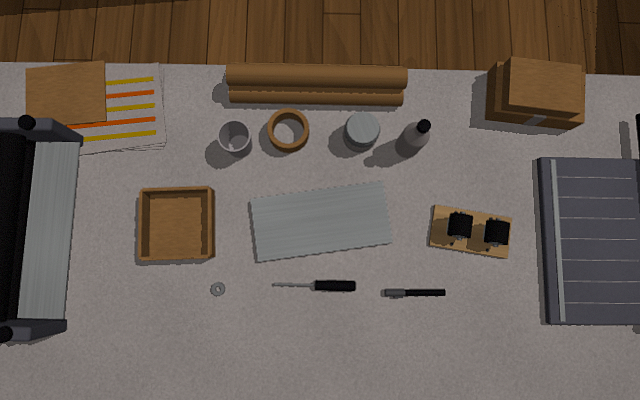

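View pics/scene0.png

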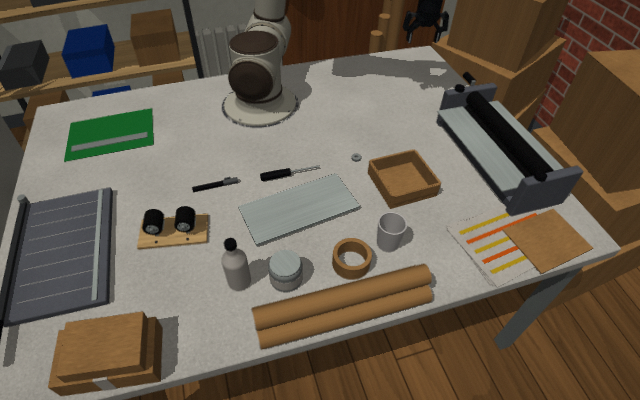

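Both pictures agree with the networks. In the top view, the rollers sit at (460,226) and (497,233) on the rack, the plate is centred near (321,220), the box is at (176,223), and the tall bottle is at (415,138), clear of the path. I'll move above the rack.

>>> arm_command --rows '[[[0.08,-0.18,0],[0,0,-0.05],0],[[0.16,-0.37,0],[0,0,-0.1],0],[[0.24,-0.55,0],[0,0,-0.15],0],[[0.32,-0.74,0],[0,0,-0.2],0],[[0.4,-0.92,0],[0,0,-0.25],0]]'

```text
clock: 1.72
position: [0.2407, 0.3261, 0.2314]
tool_rot: [0.0, 0.315, 0.949, 0.0]
contact_force: [1.8, -0.1, 0.1]
finger_gap: 0.996
gripper_force: 0.0
```

>>> arm_command --rows '[[[0.08,-0.18,0],[0,0,-0.05],0],[[0.16,-0.37,0],[0,0,-0.1],0],[[0.24,-0.55,0],[0,0,-0.15],0],[[0.32,-0.74,0],[0,0,-0.2],0],[[0.4,-0.92,0],[0,0,-0.25],0]]'

```text
clock: 2.35
position: [0.3408, 0.0959, 0.2316]
tool_rot: [0.0, 0.495, 0.869, 0.0]
contact_force: [1.7, 1.1, 0.1]
finger_gap: 1.0
gripper_force: 0.0
```

>>> arm_command --rows '[[[0.08,-0.18,0],[0,0,-0.05],0],[[0.16,-0.37,0],[0,0,-0.1],0],[[0.24,-0.55,0],[0,0,-0.15],0],[[0.32,-0.74,0],[0,0,-0.2],0],[[0.4,-0.92,0],[0,0,-0.25],0]]'

```text
clock: 2.98
position: [0.4409, -0.1343, 0.2314]
tool_rot: [0.0, 0.655, 0.756, 0.0]
contact_force: [0.2, 0.4, 0.5]
finger_gap: 1.0
gripper_force: 0.0
```

```bash
python3 - <<'E'
from h import *
print(np.array(camera_info('wrist')['tool_from_camera']).round(3),camera_info('wrist')['vertical_fov']);print(tool().round(3),readout.get_obs()['clock'])
# plate / rack edges from the top picture
im=cv2.imread('pics/top0.png');c=cam('top')
for nm,pts,z in [('plate',[(249,198),(383,181),(392,243),(259,261)],.02),('rack',[(435,205),(512,216),(505,258),(430,246)],.012)]:
    P=[atz(c,p,z)[:2] for p in pts];print(nm,np.round(P,3),np.mean(P,0).round(4))
E
```

```text
[[-0.    -0.957 -0.291  0.074]
 [ 1.    -0.    -0.    -0.   ]
 [-0.    -0.291  0.957 -0.142]
 [ 0.     0.     0.     1.   ]] 66.54122548688346
[[-0.142  0.99   0.     0.441]
 [ 0.99   0.142 -0.    -0.134]
 [-0.     0.    -1.     0.231]
 [ 0.     0.     0.     1.   ]] 2.975
plate [[ 0.604  0.174]
 [ 0.65  -0.145]
 [ 0.503 -0.165]
 [ 0.456  0.146]] [0.5531 0.0025]
rack [[ 0.596 -0.271]
 [ 0.572 -0.458]
 [ 0.471 -0.436]
 [ 0.497 -0.257]] [ 0.5341 -0.3557]
```

```bash
cat > look.py <<'E'
from h import *; import sys, pickle
k=sys.argv[1]; T=tool(); im=camera('wrist'); c=cam('wrist',T); cv2.imwrite(f'pics/w{k}.png',im[:,:,::-1])
out={}
for t,z in [a.split(':') for a in sys.argv[2:]]:
    out[t]=[(e['p'],e['point'],ray(c,e['point'])) for e in landmark_of('wrist',t) if e['p']>.2]
    for p,q,_ in out[t]: print(t,round(p,2),np.round(q,1),atz(c,q,float(z)).round(4))
pickle.dump((T,out),open(f'w{k}.pkl','wb')); print(T[:3,3].round(4))
E
python3 look.py 1 roller_a_mid:.0548 rest_1:.0548 rack:0
```

```text
rack 0.62 [355.5 329.6] [ 0.5375 -0.3599  0.    ]
[ 0.4409 -0.1343  0.2314]
```

>>> arm_command --rows '[[[0.1,-0.18,0],[0,0,-0.05],0],[[0.2,-0.36,0],[0,0,-0.1],0],[[0.3,-0.54,0],[0,0,-0.15],0],[[0.37,-0.72,0],[0,0,-0.2],0],[[0.37,-0.8,0],[0,0,-0.2],0]]'

```text
clock: 3.8
position: [0.5336, -0.333, 0.2308]
tool_rot: [-0.0, 0.764, 0.645, -0.0]
contact_force: [0.2, 0.5, -0.3]
finger_gap: 1.006
gripper_force: 0.0
```

```bash
python3 look.py 2 roller_a_mid:.0548 rest_1:.0548 rack:0
```

```text
roller_a_mid 0.96 [315.5 236.6] [ 0.526  -0.3971  0.0548]
roller_a_mid 0.29 [313.8 235.7] [ 0.5243 -0.3957  0.0548]
rack 0.88 [316.7 189. ] [ 0.5349 -0.3567  0.    ]
rack 0.74 [174.4 100.8] [ 0.3886 -0.2241  0.    ]
[ 0.5336 -0.333   0.2308]
```

View pics/w2.png

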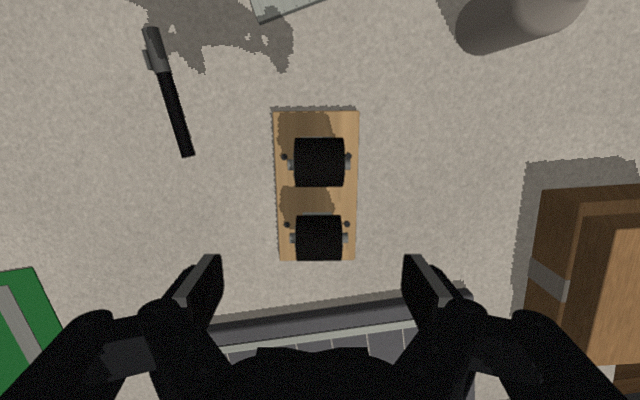

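The wrist view shows both rollers on the board, spindles across the picture and nearly parallel to the fingers' closing line. The near roller is centred at (319,162) with ends at (290,163) and (348,160). The far one is at (319,238). I'll go over the near one, lower, for a second view.

>>> arm_command --rows '[[[0.01,0.04,-0.2],[0,0,0],0],[[0.03,0.08,-0.32],[0,0,0],0],[[0.03,0.08,-0.32],[0,0,0],0]]'

```text
clock: 4.38
position: [0.5399, -0.3101, 0.1501]
tool_rot: [-0.002, 0.763, 0.646, -0.0]
contact_force: [0.1, -0.6, 1.3]
finger_gap: 0.998
gripper_force: 0.0
```

```bash
python3 look.py 3 roller_a_mid:.0548 rest_1:.0548 rack:0
```

```text
roller_a_mid 0.97 [316.4 298.5] [ 0.5283 -0.399   0.0548]
[ 0.5399 -0.3101  0.1501]
```

View pics/w3.png

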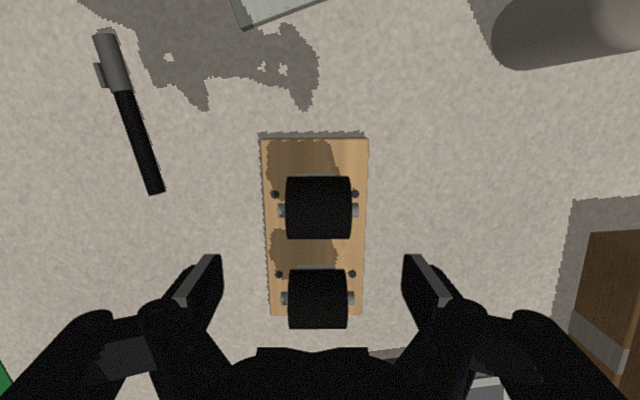

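```bash
python3 - <<'E'
from h import *; import pickle
C={k:cam('wrist',pickle.load(open(f'w{k}.pkl','rb'))[0]) for k in '23'}
pts={'nearL':((288.5,163.5),(278,212)),'nearR':((350.5,161),(359,210)),'farL':((291,239.5),(282,299)),'farR':((348,238.5),(355,297))}
for n,(a,b) in pts.items():
    print(n,tri([ray(C['2'],a),ray(C['3'],b)]),atz(C['2'],a,.0548).round(4),atz(C['3'],b,.0548).round(4))
for n in ('near','far'):
    A,B=[atz(C['3'],pts[n+s][1],.0548) for s in 'LR']; d=B-A; print(n,(A+B)/2,np.linalg.norm(d),np.degrees(np.arctan2(d[1],d[0])))
T=tool(); print(np.degrees(np.arctan2(T[1,1],T[0,1])))
# pads
a=cv2.imread('pics/w3.png'); 
big=cv2.resize(np.hstack([a[170:330,250:390]]),None,fx=4,fy=4,interpolation=cv2.INTER_CUBIC)[:600];big=cv2.convertScaleAbs(big,alpha=1.8);cv2.imwrite('pics/w3c.png',big)
E
```

```text
nearL (array([ 0.51315646, -0.30779272,  0.06983527]), [0.00017783455547353333, 0.0001778345554735167]) [ 0.5117 -0.3102  0.0548] [ 0.5104 -0.3125  0.0548]
nearR (array([ 0.57443845, -0.31509382,  0.07342135]), [6.593260078964653e-05, 6.593260078991248e-05]) [ 0.5763 -0.3185  0.0548] [ 0.5763 -0.3217  0.0548]
farL (array([ 0.49682789, -0.39798708,  0.04966554]), [0.000491771819926178, 0.0004917718199260226]) [ 0.4981 -0.3959  0.0548] [ 0.4975 -0.3944  0.0548]
farR (array([ 0.5628378 , -0.4102036 ,  0.04465375]), [0.00038810698997176265, 0.0003881069899716206]) [ 0.5619 -0.4055  0.0548] [ 0.5628 -0.4031  0.0548]
near [ 0.54331839 -0.31710998  0.0548    ] 0.06656660521197347 -7.971737640517134
far [ 0.53015181 -0.39878248  0.0548    ] 0.06580384943630553 -7.604559287384026
-9.616000817806876
```

View pics/w3c.png

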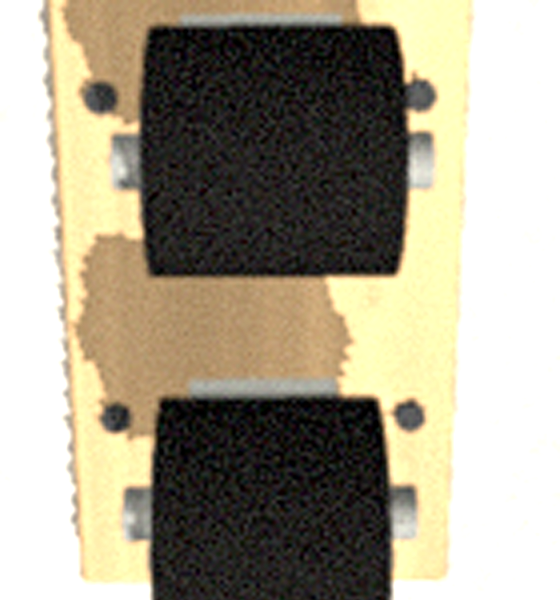

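The crop shows both spindle ends of each roller clearly. In full-picture pixels the near ends are at (277.5,210.5) and (358.3,210), and the far ends are at (281,299) and (354,298). The 66 mm length check holds at z≈0.055. Now I'll grasp the near roller.

>>> arm_command --rows '[[[0.012,-0.024,-0.15],[0,0,0.015],0],[[0.012,-0.024,-0.3],[0,0,0.015],0],[[0.012,-0.024,-0.42],[0,0,0.015],0],[[0.012,-0.024,-0.476],[0,0,0.015],0],[[0.012,-0.024,-0.476],[0,0,0.015],0]]'

```text
clock: 5.2
position: [0.5436, -0.3187, 0.0326]
tool_rot: [-0.0, 0.756, 0.654, -0.0]
contact_force: [0.1, 0.2, 0.0]
finger_gap: 1.008
gripper_force: 0.0
```

>>> arm_command --rows '[[[0,0,0],[0,0,0],120],[[0,0,0],[0,0,0],120],[[0,0,0],[0,0,0],120],[[0,0,0],[0,0,0],120],[[0,0,0],[0,0,0],120]]' --squeeze 60

```text
clock: 5.82
position: [0.5442, -0.3191, 0.0344]
tool_rot: [0.001, 0.756, 0.654, 0.0]
contact_force: [-1.9, 0.8, 8.4]
finger_gap: 0.751
gripper_force: 63.8
```

>>> arm_command --rows '[[[0,0,0.04],[0,0,0],120],[[0,0,0.12],[0,0,0],120],[[0,0,0.22],[0,0,0],120],[[0,0,0.32],[0,0,0],120],[[0,0,0.32],[0,0,0],120]]'

```text
clock: 6.45
position: [0.5444, -0.3191, 0.1155]
tool_rot: [0.002, 0.756, 0.654, 0.0]
contact_force: [-0.7, -0.3, -0.9]
finger_gap: 0.75
gripper_force: 66.6
```

>>> arm_command --rows '[[[0.03,0.2,0],[0,0,0.05],120],[[0.06,0.4,0],[0,0,0.1],120],[[0.09,0.6,0],[0,0,0.15],120],[[0.112,0.8,0],[0,0,0.184],120],[[0.112,0.85,0],[0,0,0.184],120]]'

```text
clock: 7.08
position: [0.5713, -0.1032, 0.1119]
tool_rot: [-0.0, 0.653, 0.757, 0.0]
contact_force: [0.0, -1.0, -2.7]
finger_gap: 0.752
gripper_force: 66.7
```

>>> arm_command --rows '[[[0,0,0],[0,0,0],120],[[0,0,0],[0,0,0],120]]'

```text
clock: 7.32
position: [0.5714, -0.107, 0.1121]
tool_rot: [-0.0, 0.655, 0.756, -0.0]
contact_force: [-0.3, 0.3, -2.7]
finger_gap: 0.752
gripper_force: 66.7
```

```bash
python3 look.py 4 roller_a_mid:.09 plate_top:.02 plate:0; python3 - <<'E'
from h import *
for n in ['scene','top']:
    im=camera(n);c=cam(n); cv2.imwrite(f'pics/{n}1.png',im[:,:,::-1])
    for t,z in [('plate_top',.02),('plate',0),('roller_a_mid',.09)]:
        for e in landmark_of(n,t)[:2]: print(n,t,round(e['p'],2),np.round(e['point'],1),atz(c,e['point'],z).round(4))
o=[readout.get_obs()['contact_force'][2]]; print(o,readout.get_obs()['clock'])
E
```

```text
plate_top 0.65 [309.6  56. ] [0.5536 0.0012 0.02  ]
plate 0.96 [310.   61.3] [5.538e-01 5.000e-04 0.000e+00]
[ 0.5714 -0.107   0.1121]
scene plate 0.67 [297.6 210.8] [ 0.5579 -0.0019  0.    ]
scene roller_a_mid 0.95 [151.5 220.9] [ 0.5598 -0.3947  0.09  ]
top plate_top 0.58 [318.5 218.6] [0.5572 0.0086 0.02  ]
top plate 0.74 [319.5 222.5] [0.55   0.0056 0.    ]
top roller_a_mid 0.84 [498.2 229.9] [ 0.5314 -0.3877  0.09  ]
top roller_a_mid 0.31 [494.5 227.7] [ 0.5361 -0.3796  0.09  ]
[np.float64(-2.4496836819047667)] 7.925
```

View pics/w4.png

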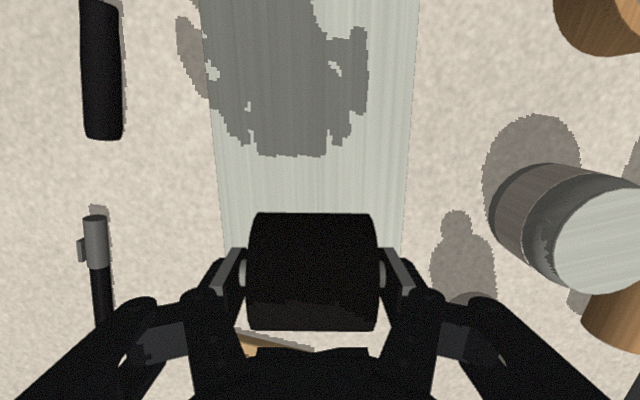

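The wrist view shows the roller centred and square to the plate: the plate edges run from (222,250) to (203,30) and from (402,250) to (418,0), symmetric about it. The carried weight reads -2.7 N. Descending.

>>> arm_command --rows '[[[0,0,-0.12],[0,0,0],120],[[0,0,-0.24],[0,0,0],120],[[0,0,-0.31],[0,0,0],120],[[0,0,-0.324],[0,0,0],120],[[0,0,-0.324],[0,0,0],120]]'

```text
clock: 8.55
position: [0.5719, -0.1061, 0.032]
tool_rot: [0.0, 0.654, 0.756, 0.0]
contact_force: [0.1, 0.1, -1.7]
finger_gap: 0.75
gripper_force: 66.8
```

>>> arm_command --rows '[[[0,0,-0.003],[0,0,0],120],[[0,0,-0.006],[0,0,0],120],[[0,0,-0.006],[0,0,0],120]]'

```text
clock: 8.93
position: [0.5716, -0.106, 0.03]
tool_rot: [0.0, 0.654, 0.756, 0.0]
contact_force: [0.5, -0.8, -2.6]
finger_gap: 0.748
gripper_force: 66.8
```

>>> arm_command --rows '[[[0,0,-0.005],[0,0,0],120],[[0,0,-0.009],[0,0,0],120],[[0,0,-0.009],[0,0,0],120]]'

```text
clock: 9.3
position: [0.5714, -0.1059, 0.0274]
tool_rot: [-0.0, 0.654, 0.756, -0.0]
contact_force: [0.2, -0.0, -2.7]
finger_gap: 0.749
gripper_force: 66.8
```

>>> arm_command --rows '[[[0,0,-0.003],[0,0,0],120],[[0,0,-0.006],[0,0,0],120],[[0,0,-0.006],[0,0,0],120]]'

```text
clock: 9.68
position: [0.5715, -0.106, 0.026]
tool_rot: [-0.0, 0.654, 0.756, -0.0]
contact_force: [0.1, -0.4, -3.0]
finger_gap: 0.749
gripper_force: 66.9
```

>>> arm_command --rows '[[[0,0,-0.003],[0,0,0],120],[[0,0,-0.006],[0,0,0],120],[[0,0,-0.006],[0,0,0],120]]'

```text
clock: 10.05
position: [0.5716, -0.1061, 0.0249]
tool_rot: [0.0, 0.654, 0.756, -0.0]
contact_force: [-3.3, 0.7, 5.2]
finger_gap: 0.748
gripper_force: 67.5
```

>>> arm_command --rows '[[[-0.002,0.013,0],[0,0,0],120],[[-0.004,0.026,0],[0,0,0],120],[[-0.006,0.04,0],[0,0,0],120]]'

```text
clock: 10.42
position: [0.5703, -0.0962, 0.0253]
tool_rot: [0.001, 0.654, 0.756, -0.0]
contact_force: [-3.0, -2.0, 10.9]
finger_gap: 0.751
gripper_force: 67.9
```

>>> arm_command --rows '[[[-0.002,0.013,0.0015],[0,0,0],120],[[-0.004,0.026,0.003],[0,0,0],120],[[-0.006,0.04,0.0045],[0,0,0],120]]'

```text
clock: 10.8
position: [0.5689, -0.0862, 0.0265]
tool_rot: [0.001, 0.654, 0.756, 0.0]
contact_force: [-0.8, -1.4, 8.5]
finger_gap: 0.75
gripper_force: 67.8
```

>>> arm_command --rows '[[[-0.002,0.013,0.0012],[0,0,0],120],[[-0.004,0.026,0.0024],[0,0,0],120],[[-0.006,0.04,0.0036],[0,0,0],120]]'

```text
clock: 11.18
position: [0.5675, -0.0762, 0.0273]
tool_rot: [0.001, 0.654, 0.756, 0.0]
contact_force: [-0.5, -1.0, 7.0]
finger_gap: 0.752
gripper_force: 67.7
```

>>> arm_command --rows '[[[-0.002,0.013,0.0007],[0,0,0],120],[[-0.004,0.026,0.0014],[0,0,0],120],[[-0.006,0.04,0.002],[0,0,0],120]]'

```text
clock: 11.55
position: [0.5662, -0.0661, 0.0279]
tool_rot: [0.001, 0.654, 0.756, 0.0]
contact_force: [0.0, -1.0, 7.5]
finger_gap: 0.754
gripper_force: 67.6
```

>>> arm_command --rows '[[[-0.0023,0.016,0.0004],[0,0,0],120],[[-0.0046,0.032,0.0007],[0,0,0],120],[[-0.007,0.048,0.0008],[0,0,0],120],[[-0.0093,0.064,0.0006],[0,0,0],120],[[-0.0116,0.08,0.0002],[0,0,0],120]]'

```text
clock: 12.18
position: [0.5634, -0.046, 0.028]
tool_rot: [0.001, 0.654, 0.756, 0.001]
contact_force: [1.6, -0.8, 7.7]
finger_gap: 0.751
gripper_force: 67.6
```

>>> arm_command --rows '[[[-0.0023,0.016,-0.0006],[0,0,0],120],[[-0.0046,0.032,-0.0015],[0,0,0],120],[[-0.007,0.048,-0.0025],[0,0,0],120],[[-0.0093,0.064,-0.0037],[0,0,0],120],[[-0.0116,0.08,-0.005],[0,0,0],120]]'

```text
clock: 12.8
position: [0.5607, -0.0259, 0.0268]
tool_rot: [0.001, 0.654, 0.756, 0.001]
contact_force: [2.5, 0.4, 6.8]
finger_gap: 0.75
gripper_force: 67.7
```

>>> arm_command --rows '[[[-0.0023,0.016,-0.0015],[0,0,0],120],[[-0.0046,0.032,-0.003],[0,0,0],120],[[-0.007,0.048,-0.0045],[0,0,0],120],[[-0.0093,0.064,-0.006],[0,0,0],120],[[-0.0116,0.08,-0.0075],[0,0,0],120]]'

```text
clock: 13.42
position: [0.558, -0.0059, 0.025]
tool_rot: [0.001, 0.654, 0.756, 0.001]
contact_force: [3.8, 0.8, 6.7]
finger_gap: 0.75
gripper_force: 67.7
```

>>> arm_command --rows '[[[-0.0023,0.016,-0.0015],[0,0,0],120],[[-0.0046,0.032,-0.0028],[0,0,0],120],[[-0.007,0.048,-0.004],[0,0,0],120],[[-0.0093,0.064,-0.005],[0,0,0],120],[[-0.0116,0.08,-0.0058],[0,0,0],120]]'

```text
clock: 14.05
position: [0.5552, 0.0141, 0.0235]
tool_rot: [0.001, 0.654, 0.756, 0.001]
contact_force: [4.9, 0.6, 6.5]
finger_gap: 0.748
gripper_force: 67.6
```

>>> arm_command --rows '[[[-0.0023,0.016,-0.0006],[0,0,0],120],[[-0.0046,0.032,-0.001],[0,0,0],120],[[-0.007,0.048,-0.0011],[0,0,0],120],[[-0.0093,0.064,-0.001],[0,0,0],120],[[-0.0116,0.08,-0.0007],[0,0,0],120]]'

```text
clock: 14.68
position: [0.5525, 0.0341, 0.0234]
tool_rot: [0.001, 0.654, 0.756, 0.001]
contact_force: [6.1, -0.6, 5.4]
finger_gap: 0.753
gripper_force: 67.6
```

>>> arm_command --rows '[[[-0.0023,0.016,0.0003],[0,0,0],120],[[-0.0046,0.032,0.0011],[0,0,0],120],[[-0.007,0.048,0.002],[0,0,0],120],[[-0.0093,0.064,0.0032],[0,0,0],120],[[-0.0116,0.08,0.0045],[0,0,0],120]]'

```text
clock: 15.3
position: [0.5497, 0.0541, 0.0247]
tool_rot: [0.002, 0.654, 0.756, 0.001]
contact_force: [5.7, -0.5, 6.2]
finger_gap: 0.749
gripper_force: 67.6
```

>>> arm_command --rows '[[[-0.0023,0.016,0.0013],[0,0,0],120],[[-0.0046,0.032,0.0027],[0,0,0],120],[[-0.007,0.048,0.0042],[0,0,0],120],[[-0.007,0.048,0.0042],[0,0,0],120]]'

```text
clock: 15.8
position: [0.548, 0.0663, 0.0258]
tool_rot: [0.001, 0.654, 0.756, 0.001]
contact_force: [5.6, 0.1, 7.0]
finger_gap: 0.75
gripper_force: 67.6
```

Rolled 172 mm, about 6.6 rad. The measured tool height went from 23.4 to 28.0 mm and back while the force stayed near 10 N, so this roller is off-centre by about 2.5 mm. It goes in the reject box.

>>> arm_command --rows '[[[0,0,0.1],[0,0,0],120],[[0,0.05,0.25],[0,0,0],120],[[-0.01,0.2,0.4],[0,0,0],120],[[-0.02,0.4,0.4],[0,0,0],120],[[-0.03,0.6,0.4],[0,0,0],120]]'

```text
clock: 16.42
position: [0.5388, 0.2174, 0.125]
tool_rot: [0.0, 0.655, 0.756, 0.0]
contact_force: [1.4, -1.0, -2.4]
finger_gap: 0.746
gripper_force: 67.8
```

>>> arm_command --rows '[[[0,0.2,0],[0,0,-0.05],120],[[0,0.4,0],[0,0,-0.08],120],[[0,0.47,0],[0,0,-0.08],120],[[0,0.47,0],[0,0,-0.08],120]]'

```text
clock: 16.92
position: [0.5385, 0.3342, 0.124]
tool_rot: [-0.0, 0.7, 0.714, -0.0]
contact_force: [-0.1, -0.6, -1.8]
finger_gap: 0.75
gripper_force: 67.8
```

```bash
python3 look.py 5 reject_in:.005 reject_box:0; python3 - <<'E'
from h import *
print(readout.get_obs()['contact_force'])
for n in ['scene','top']:
    im=camera(n);c=cam(n)
    for t,z in [('reject_in',.005),('reject_box',0)]:
        for e in landmark_of(n,t)[:1]: print(n,t,round(e['p'],2),np.round(e['point'],1),atz(c,e['point'],z).round(4))
c=cam('top');print([atz(c,p,.055).round(3)[:2] for p in [(139,187),(213,185),(214,258),(138,262)]])
E
```

```text
reject_in 0.8 [312.9 192.1] [0.5387 0.3374 0.005 ]
reject_box 0.87 [318.1 188. ] [0.5433 0.3399 0.    ]
[0.5385 0.3342 0.124 ]
[ 0.33245137  0.073304   -2.100873  ]
scene reject_in 0.69 [401.8 180.1] [0.5311 0.3423 0.005 ]
scene reject_box 0.75 [400.7 189.2] [0.5619 0.3253 0.    ]
top reject_in 0.77 [180.9 226. ] [0.5354 0.3364 0.005 ]
top reject_box 0.95 [181.  221.6] [0.5464 0.3382 0.    ]
[array([0.619, 0.423]), array([0.627, 0.253]), array([0.461, 0.243]), array([0.449, 0.413])]
```

View pics/w5.png

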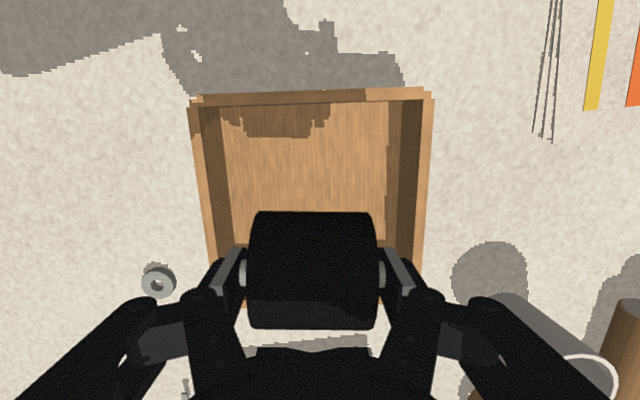

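The wrist view shows the roller centred over the open box, tyre at (313,270) and inner floor at about column 311, with the finger backs inside the walls. Lowering and releasing.

>>> arm_command --rows '[[[0.006,0.01,-0.15],[0,0,0],120],[[0.006,0.01,-0.3],[0,0,0],120],[[0.006,0.01,-0.4],[0,0,0],120],[[0.006,0.01,-0.435],[0,0,0],120],[[0.006,0.01,-0.435],[0,0,0],120]]'

```text
clock: 18.0
position: [0.5405, 0.336, 0.016]
tool_rot: [-0.0, 0.701, 0.714, -0.0]
contact_force: [-0.7, 0.1, -1.6]
finger_gap: 0.751
gripper_force: 67.8
```

>>> arm_command --rows '[[[0,0,0],[0,0,0],60],[[0,0,0],[0,0,0],20],[[0,0,0],[0,0,0],0],[[0,0,0],[0,0,0],0]]'

```text
clock: 18.5
position: [0.5404, 0.3361, 0.0161]
tool_rot: [0.0, 0.7, 0.714, 0.0]
contact_force: [-0.5, -0.7, 0.7]
finger_gap: 0.996
gripper_force: 0.0
```

>>> arm_command --rows '[[[0,0,0.1],[0,0,0],0],[[0,0,0.25],[0,0,0],0],[[0,0,0.45],[0,0,0],0],[[0,0,0.55],[0,0,0],0]]'

```text
clock: 19.0
position: [0.5409, 0.3363, 0.1564]
tool_rot: [0.001, 0.7, 0.714, 0.001]
contact_force: [0.0, -0.1, -0.3]
finger_gap: 1.006
gripper_force: 0.0
```

```bash
python3 look.py 6 roller_a_mid:.031 reject_in:.005
```

```text
[0.5409 0.3363 0.1564]
```

>>> arm_command --rows '[[[0,-0.2,0],[0,0,-0.01],0],[[0,-0.4,0],[0,0,-0.02],0],[[0,-0.6,0],[0,0,-0.03],0],[[-0.01,-0.8,0],[0,0,-0.033],0],[[-0.015,-0.98,0],[0,0,-0.033],0]]'

```text
clock: 19.77
position: [0.5358, 0.0894, 0.1521]
tool_rot: [-0.001, 0.719, 0.695, -0.001]
contact_force: [0.7, 0.8, 0.4]
finger_gap: 1.005
gripper_force: 0.0
```

>>> arm_command --rows '[[[0,-0.2,0],[0,0,-0.01],0],[[0,-0.4,0],[0,0,-0.02],0],[[0,-0.6,0],[0,0,-0.03],0],[[-0.01,-0.8,0],[0,0,-0.033],0],[[-0.015,-0.98,0],[0,0,-0.033],0]]'

```text
clock: 20.4
position: [0.5321, -0.1556, 0.1521]
tool_rot: [-0.001, 0.737, 0.676, -0.0]
contact_force: [0.8, 0.3, -0.0]
finger_gap: 1.0
gripper_force: 0.0
```

>>> arm_command --rows '[[[0,-0.2,0],[0,0,-0.01],0],[[0,-0.4,0],[0,0,-0.02],0],[[0,-0.6,0],[0,0,-0.03],0],[[-0.01,-0.8,0],[0,0,-0.033],0],[[-0.015,-0.98,0],[0,0,-0.033],0]]'

```text
clock: 21.02
position: [0.5284, -0.4005, 0.1518]
tool_rot: [-0.001, 0.754, 0.657, -0.0]
contact_force: [1.0, 1.4, 0.6]
finger_gap: 0.998
gripper_force: 0.0
```

```bash
python3 look.py 7 roller_a_mid:.0548 rest_1:.0548 rack:0; python3 - <<'E'
from h import *
im=camera('top');c=cam('top'); print(readout.get_obs()['tool_rot'])
for e in landmark_of('top','roller_a_mid'): print(e['p'],e['point'],atz(c,e['point'],.031))
a=cv2.imread('pics/w7.png')[130:350,220:420]; b=im[170:275,120:230,::-1]
b=cv2.resize(b,None,fx=2.7,fy=2.7); a=cv2.resize(a,None,fx=2.3,fy=2.3,interpolation=cv2.INTER_CUBIC)
H=max(a.shape[0],b.shape[0]); o=np.zeros((H,a.shape[1]+b.shape[1],3),np.uint8); o[:a.shape[0],:a.shape[1]]=a;o[:b.shape[0],a.shape[1]:]=b
cv2.imwrite('pics/mix7.png',cv2.convertScaleAbs(o,alpha=1.5)); print(o.shape)
E
```

```text
roller_a_mid 0.92 [315.1 199.2] [ 0.5307 -0.3976  0.0548]
rest_1 0.96 [315.7  90. ] [ 0.5424 -0.3142  0.0548]
rest_1 0.46 [121.7  12. ] [ 0.4157 -0.2446  0.0548]
rack 0.93 [312.3 143.2] [ 0.5338 -0.3582  0.    ]
[ 0.5284 -0.4005  0.1518]
[-9.73780995e-04  7.53856854e-01  6.57037971e-01 -9.15003707e-06]
0.96 [494.7, 230.3] [ 0.53534986 -0.40581939  0.031     ]
(506, 757, 3)
```

View pics/mix7.png

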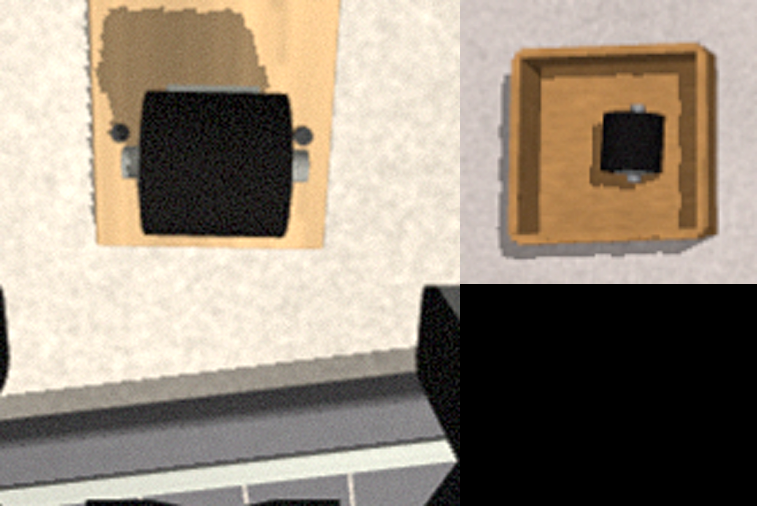

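The left part shows the second roller alone on the rack, its spindle ends at (272.6,200.4) and (353.9,201.7) in w7 and square to the fingers. The right part shows the first roller lying inside the reject box. Now I'll grasp the second one.

>>> arm_command --rows '[[[0.004,0.006,-0.15],[0,0,0],0],[[0.004,0.006,-0.3],[0,0,0],0],[[0.004,0.006,-0.42],[0,0,0],0],[[0.004,0.006,-0.476],[0,0,0],0],[[0.004,0.006,-0.476],[0,0,0],0]]'

```text
clock: 21.95
position: [0.5301, -0.3967, 0.034]
tool_rot: [-0.0, 0.754, 0.657, -0.0]
contact_force: [0.2, 0.1, 0.2]
finger_gap: 1.0
gripper_force: 0.0
```

>>> arm_command --rows '[[[0,0,0],[0,0,0],120],[[0,0,0],[0,0,0],120],[[0,0,0],[0,0,0],120],[[0,0,0],[0,0,0],120],[[0,0,0],[0,0,0],120]]' --squeeze 60

```text
clock: 22.58
position: [0.5308, -0.3978, 0.0364]
tool_rot: [0.001, 0.754, 0.657, 0.0]
contact_force: [-0.8, 3.2, 7.4]
finger_gap: 0.749
gripper_force: 64.2
```

>>> arm_command --rows '[[[0,0,0.04],[0,0,0],120],[[0,0,0.12],[0,0,0],120],[[0,0,0.22],[0,0,0],120],[[0,0,0.32],[0,0,0],120],[[0,0,0.32],[0,0,0],120]]'

```text
clock: 23.2
position: [0.5309, -0.3982, 0.1176]
tool_rot: [0.002, 0.754, 0.657, 0.0]
contact_force: [-0.4, 0.5, -2.5]
finger_gap: 0.748
gripper_force: 66.6
```

>>> arm_command --rows '[[[0.03,0.2,0],[0,0,0.05],120],[[0.06,0.4,0],[0,0,0.1],120],[[0.09,0.6,0],[0,0,0.15],120],[[0.12,0.8,0],[0,0,0.18],120],[[0.14,0.98,0],[0,0,0.18],120]]'

```text
clock: 23.82
position: [0.5649, -0.1506, 0.1139]
tool_rot: [-0.0, 0.653, 0.757, -0.0]
contact_force: [1.0, 0.5, -2.9]
finger_gap: 0.749
gripper_force: 66.7
```

>>> arm_command --rows '[[[0.024,0.18,-0.05],[0,0,0],120],[[0.024,0.184,-0.2],[0,0,0],120],[[0.024,0.184,-0.3],[0,0,0],120],[[0.024,0.184,-0.328],[0,0,0],120],[[0.024,0.184,-0.328],[0,0,0],120]]'

```text
clock: 24.45
position: [0.571, -0.1066, 0.0324]
tool_rot: [-0.0, 0.654, 0.757, -0.0]
contact_force: [-0.0, -0.1, -2.7]
finger_gap: 0.749
gripper_force: 66.9
```

>>> arm_command --rows '[[[0,0,-0.005],[0,0,0],120],[[0,0,-0.01],[0,0,0],120],[[0,0,-0.01],[0,0,0],120]]'

```text
clock: 24.82
position: [0.5712, -0.1065, 0.0301]
tool_rot: [0.0, 0.654, 0.757, 0.0]
contact_force: [-0.6, 0.1, -1.8]
finger_gap: 0.749
gripper_force: 66.9
```

>>> arm_command --rows '[[[0,0,-0.003],[0,0,0],120],[[0,0,-0.005],[0,0,0],120],[[0,0,-0.005],[0,0,0],120]]'

```text
clock: 25.2
position: [0.5711, -0.1064, 0.0285]
tool_rot: [-0.0, 0.654, 0.757, -0.0]
contact_force: [-1.5, 0.4, -3.0]
finger_gap: 0.748
gripper_force: 66.9
```

>>> arm_command --rows '[[[0,0,-0.003],[0,0,0],120],[[0,0,-0.005],[0,0,0],120],[[0,0,-0.005],[0,0,0],120]]'

```text
clock: 25.58
position: [0.5712, -0.1065, 0.0274]
tool_rot: [0.0, 0.654, 0.757, -0.0]
contact_force: [-0.7, 0.5, -0.2]
finger_gap: 0.75
gripper_force: 67.3
```

>>> arm_command --rows '[[[0,0,-0.002],[0,0,0],120],[[0,0,-0.0035],[0,0,0],120],[[0,0,-0.0035],[0,0,0],120]]'

```text
clock: 25.95
position: [0.5712, -0.1065, 0.0268]
tool_rot: [0.0, 0.654, 0.757, 0.0]
contact_force: [-2.3, 1.3, 6.7]
finger_gap: 0.75
gripper_force: 67.7
```

>>> arm_command --rows '[[[-0.002,0.013,0],[0,0,0],120],[[-0.004,0.026,0],[0,0,0],120],[[-0.006,0.04,0],[0,0,0],120]]'

```text
clock: 26.32
position: [0.5699, -0.0966, 0.0268]
tool_rot: [0.0, 0.654, 0.757, 0.0]
contact_force: [0.2, -0.6, 6.1]
finger_gap: 0.745
gripper_force: 67.7
```

>>> arm_command --rows '[[[-0.002,0.013,0],[0,0,0],120],[[-0.004,0.026,0],[0,0,0],120],[[-0.006,0.04,0],[0,0,0],120]]'

```text
clock: 26.7
position: [0.5686, -0.0866, 0.0269]
tool_rot: [0.001, 0.654, 0.757, 0.0]
contact_force: [2.0, -1.0, 5.7]
finger_gap: 0.748
gripper_force: 67.7
```

>>> arm_command --rows '[[[-0.0023,0.016,0],[0,0,0],120],[[-0.0046,0.032,0],[0,0,0],120],[[-0.007,0.048,-0.0002],[0,0,0],120],[[-0.0093,0.064,-0.0002],[0,0,0],120]]'

```text
clock: 27.2
position: [0.5665, -0.0705, 0.0269]
tool_rot: [0.001, 0.654, 0.757, 0.0]
contact_force: [2.0, -0.3, 5.1]
finger_gap: 0.751
gripper_force: 67.6
```

>>> arm_command --rows '[[[-0.0023,0.016,-0.0003],[0,0,0],120],[[-0.0046,0.032,-0.0005],[0,0,0],120],[[-0.007,0.048,-0.0007],[0,0,0],120],[[-0.0093,0.064,-0.0008],[0,0,0],120],[[-0.0116,0.08,-0.0008],[0,0,0],120]]'

```text
clock: 27.82
position: [0.5638, -0.0505, 0.0269]
tool_rot: [0.001, 0.654, 0.757, 0.001]
contact_force: [3.4, -1.4, 5.4]
finger_gap: 0.748
gripper_force: 67.7
```

>>> arm_command --rows '[[[-0.0023,0.016,-0.0003],[0,0,0],120],[[-0.0046,0.032,-0.0006],[0,0,0],120],[[-0.007,0.048,-0.0009],[0,0,0],120],[[-0.0093,0.064,-0.0011],[0,0,0],120],[[-0.0116,0.08,-0.0012],[0,0,0],120]]'

```text
clock: 28.45
position: [0.5612, -0.0305, 0.0268]
tool_rot: [0.001, 0.654, 0.757, 0.001]
contact_force: [5.8, -0.2, 6.4]
finger_gap: 0.746
gripper_force: 67.8
```

>>> arm_command --rows '[[[-0.0023,0.016,-0.0001],[0,0,0],120],[[-0.0046,0.032,-0.0002],[0,0,0],120],[[-0.007,0.048,-0.0003],[0,0,0],120],[[-0.0093,0.064,-0.0004],[0,0,0],120],[[-0.0116,0.08,-0.0005],[0,0,0],120]]'

```text
clock: 29.08
position: [0.5586, -0.0105, 0.0268]
tool_rot: [0.002, 0.654, 0.757, 0.001]
contact_force: [5.9, 0.5, 7.2]
finger_gap: 0.75
gripper_force: 67.8
```

>>> arm_command --rows '[[[-0.0023,0.016,0],[0,0,0],120],[[-0.0046,0.032,0],[0,0,0],120],[[-0.007,0.048,0],[0,0,0],120],[[-0.0093,0.064,0],[0,0,0],120],[[-0.0116,0.08,0],[0,0,0],120]]'

```text
clock: 29.7
position: [0.5557, 0.0096, 0.0268]
tool_rot: [0.001, 0.654, 0.757, 0.001]
contact_force: [6.2, -0.4, 7.0]
finger_gap: 0.751
gripper_force: 67.8
```

>>> arm_command --rows '[[[-0.0023,0.016,0],[0,0,0],120],[[-0.0046,0.032,0],[0,0,0],120],[[-0.007,0.048,0],[0,0,0],120],[[-0.0093,0.064,0],[0,0,0],120],[[-0.0116,0.08,0],[0,0,0],120]]'

```text
clock: 30.32
position: [0.5528, 0.0296, 0.0268]
tool_rot: [0.001, 0.654, 0.757, 0.001]
contact_force: [7.0, -0.8, 7.0]
finger_gap: 0.747
gripper_force: 67.8
```

>>> arm_command --rows '[[[-0.0023,0.016,0],[0,0,0],120],[[-0.0046,0.032,0],[0,0,0],120],[[-0.007,0.048,0],[0,0,0],120],[[-0.0093,0.064,0],[0,0,0],120],[[-0.0116,0.08,0],[0,0,0],120]]'

```text
clock: 30.95
position: [0.5499, 0.0496, 0.0268]
tool_rot: [0.001, 0.654, 0.757, 0.001]
contact_force: [6.1, -0.3, 6.8]
finger_gap: 0.748
gripper_force: 67.8
```

>>> arm_command --rows '[[[-0.0023,0.016,0],[0,0,0],120],[[-0.0046,0.032,0],[0,0,0],120],[[-0.007,0.048,0],[0,0,0],120],[[-0.0093,0.064,0],[0,0,0],120],[[-0.0093,0.064,0],[0,0,0],120]]'

```text
clock: 31.58
position: [0.5475, 0.0658, 0.0268]
tool_rot: [0.001, 0.654, 0.757, 0.001]
contact_force: [6.0, 1.1, 7.0]
finger_gap: 0.749
gripper_force: 67.8
```

It rolled 172 mm with the height flat at 26.8–26.9 mm at about 8–10 N, so this roller is true. Back to its rest.

>>> arm_command --rows '[[[0,0,0.1],[0,0,0],120],[[0,-0.1,0.25],[0,0,-0.02],120],[[0,-0.3,0.36],[0,0,-0.06],120],[[-0.02,-0.5,0.36],[0,0,-0.1],120],[[-0.03,-0.7,0.36],[0,0,-0.14],120]]'

```text
clock: 32.2
position: [0.5382, -0.1109, 0.1159]
tool_rot: [0.0, 0.733, 0.68, 0.0]
contact_force: [1.0, 1.4, -2.5]
finger_gap: 0.746
gripper_force: 67.8
```

>>> arm_command --rows '[[[-0.01,-0.22,0],[0,0,-0.03],120],[[-0.02,-0.45,0],[0,0,-0.04],120],[[-0.03,-0.68,0],[0,0,-0.04],120],[[-0.037,-0.9,0],[0,0,-0.04],120],[[-0.037,-0.98,0],[0,0,-0.04],120]]'

```text
clock: 32.83
position: [0.5285, -0.3572, 0.115]
tool_rot: [-0.0, 0.755, 0.656, -0.0]
contact_force: [-0.3, 0.9, -3.1]
finger_gap: 0.748
gripper_force: 67.7
```

>>> arm_command --rows '[[[0,-0.16,0],[0,0,0],120],[[0,-0.175,0],[0,0,0],120],[[0,-0.175,0],[0,0,0],120]]'

```text
clock: 33.2
position: [0.5293, -0.3977, 0.1152]
tool_rot: [-0.001, 0.754, 0.657, 0.0]
contact_force: [0.5, -0.4, -2.3]
finger_gap: 0.75
gripper_force: 67.7
```

>>> arm_command --rows '[[[0.006,0,-0.12],[0,0,0],120],[[0.006,0,-0.22],[0,0,0],120],[[0.006,0,-0.29],[0,0,0],120],[[0.006,0,-0.308],[0,0,0],120],[[0.006,0,-0.308],[0,0,0],120]]'

```text
clock: 33.83
position: [0.531, -0.3981, 0.0392]
tool_rot: [0.0, 0.754, 0.657, 0.0]
contact_force: [0.4, -0.3, -2.1]
finger_gap: 0.746
gripper_force: 67.7
```

>>> arm_command --rows '[[[0,0,-0.004],[0,0,0],120],[[0,0,-0.008],[0,0,0],120],[[0,0,-0.011],[0,0,0],120],[[0,0,-0.011],[0,0,0],120]]'

```text
clock: 34.33
position: [0.5311, -0.3979, 0.0365]
tool_rot: [0.0, 0.754, 0.657, 0.0]
contact_force: [0.9, 4.5, 3.6]
finger_gap: 0.747
gripper_force: 68.3
```

>>> arm_command --rows '[[[0,0,0],[0,0,0],80],[[0,0,0],[0,0,0],40],[[0,0,0],[0,0,0],0],[[0,0,0],[0,0,0],0],[[0,0,0],[0,0,0],0]]'

```text
clock: 34.95
position: [0.5307, -0.3983, 0.0359]
tool_rot: [-0.0, 0.754, 0.657, -0.0]
contact_force: [1.1, -0.4, 0.4]
finger_gap: 1.0
gripper_force: 0.0
```

>>> arm_command --rows '[[[0,0,0.1],[0,0,0],0],[[0,0,0.25],[0,0,0],0],[[0,0,0.4],[0,0,0],0],[[0,0,0.47],[0,0,0],0],[[0,0,0.47],[0,0,0],0]]'

```text
clock: 35.58
position: [0.531, -0.3984, 0.154]
tool_rot: [0.001, 0.754, 0.657, 0.0]
contact_force: [-0.2, -0.4, -0.1]
finger_gap: 0.995
gripper_force: 0.0
```

```bash
python3 look.py 8 roller_a_mid:.0548 rack:0; python3 - <<'E'
from h import *
im=camera('top');a=cv2.imread('pics/w8.png'); 
o=np.hstack([a[:400,200:440],cv2.resize(im[170:275,120:230,::-1],(420,400))]);cv2.imwrite('pics/mix8.png',cv2.convertScaleAbs(o,alpha=1.4))
E
```

```text
roller_a_mid 0.56 [309.4 203. ] [ 0.5283 -0.399   0.0548]
roller_a_mid 0.45 [308.8 203.9] [ 0.5277 -0.3997  0.0548]
rack 0.62 [310.3 143.2] [ 0.5348 -0.3564 -0.    ]
[ 0.531  -0.3984  0.154 ]
```

View pics/mix8.png

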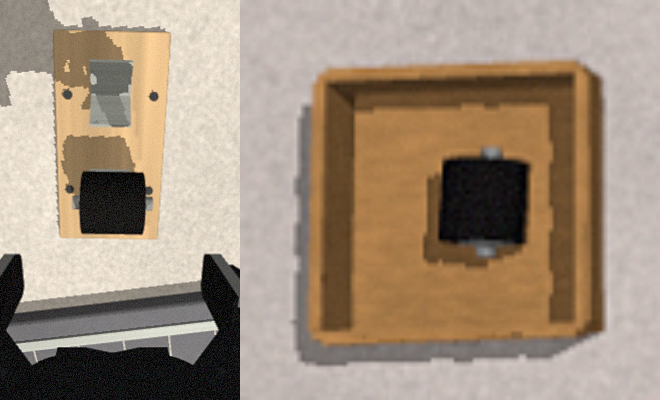

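The picture shows the true roller seated in its V rest at (313,203), centred on the board and square to it. The off-centre roller lies inside the reject box, and the gripper is clear of both. Handing in.

```bash
python3 -c "
from station import r
print(r.sign_off())"
```

```text
the job is handed in; nothing more can be done
None
```

I rolled both rollers a full turn on the plate at about 10 N; the off-centre one (spindle height swung about 5 mm) is in the reject box, the true one is back in its V rest, and the job is handed in, with no verdict returned.

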